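# Tip the cutlery tray onto its buffer and level it again

## Robot

A 6-joint arm with a two-finger parallel gripper is mounted at the origin on a cart in front of the work surface, level with it; the furniture and walls round the work are solid. World frame = base frame: x ahead of the robot, y to its left, z up, the work surface at z = 0. Lengths are in mm, angles in degrees, forces in N, time in s.
With the tool pointing down it reaches from about 350 to 1000 mm from the base axis. Payload 7.1 kg.
Tool frame: the origin (TCP) lies midway between the tips of the shut fingers; the grasp point (between the pads) lies env.pinch_z behind it (env.pinch_z is the distance from the TCP to the grasp point, in mm); z points along the fingers, y is the direction in which the jaws open and shut (so a half turn about z gives the same grasp; the last joint's range is limited). The gripper opens to 85 mm and grips with 20 to 120 N. Pads are 22 mm wide; open, the fingers measure 114 mm over their backs; the gripper's body (76 mm by 85 mm) begins 54 mm behind the grasp point. The pads swing forward as they close: fully open they stand 13 mm farther back than shut.
Start: joints at [-67.38, 24.242, 93.386, -0, 62.372, -1.089], TCP at [251.322, -572.225, 231.319] pointing down, gripper open.
Joint ranges: [-172.04, 172.04], [-51.8, 120.97], [4.93, 147.93], [-75.15, 255.16], [6.16, 154.13], [-145.62, 145.62]. Speed limits (degrees/s): [136.94, 136.94, 172.46, 180, 180, 180].

## Interface

Orientations are given as a 3x3 rotation matrix whose columns are the frame's x, y, z axes.
In Python, from cell import env gives the robot as it stands.
- The arm moves only by the shell command python3 -m jog 'ROWS' [FORCE]. ROWS is text: rows parted by semicolons, each of 7 numbers parted by spaces: the turn, a rotation vector about the tool's x, y, z in units of 6 degrees (1.0 is 6 degrees), then the shift along the tool's x, y, z in units of 25 mm (1.0 is 25 mm), then the gripper command: -1 is shut, 1 is fully open, values between are in proportion. A call has 1 to 12 rows; each row shifts and turns the commanded pose from where the row before left it, along the tool's axes as they then stand; what a row does not reach is not made up. A row lasts 1/12 s, in which the tool goes at most 41.7 mm and 7.16 degrees, less where a joint would pass 70% of its speed; a pose out of reach is approached as far as the arm can. A call is refused whole if a number of a shift passes 1 or a number of a turn 1, either way. A call with a gripper value outside its range is refused whole. The fingers move at their own pace and stop on an object; FORCE is the grip in N (left out, the last holds). Time passes only in rows, so rows that do not move let the fingers close. It gives the time, the measured TCP pose, the force and the opening at its end, in the units of the state.
- env.get_obs(): the state, without advancing time (a new reading comes with each control period).
- env.read_camera(name): name is "scene" or "top"; returns a dict with "pixels" (420x560x3 uint8, red, green, blue), "mtx" (3x3 intrinsics, pixels), "extrinsics" (4x4, takes a point from camera to world coordinates). Camera axes: x right, y up, looking along -z (the intrinsics and any distortion apply to the point x, -y, -z); pixel columns grow to the right and rows downward; lengths in mm; the calibration is good to about 2 mm. A picture is of the moment at which its call begins. There is no depth.
- env.job_done(): hands the job in, once; it reports no verdict.
Trained networks look in the newest picture that a camera, given by its name, has taken for a name from the list of things; names that differ only in an ending like _2 or _b are one class to them, and where a whole thing is asked for, a point or a joint stands for the part that bears it (a point fixed in the world has none). Each returns a list of dicts, best first, with "p" (0 to 1); they miss things now and then, are a little off and sometimes report something else, mostly with a low value. They report only what shows in the picture. A call takes as long as a camera call.
- env.boxes_of(camera, label): "position" ([column, row] in pixels, amid what is visible of it).
The state is a dict: "time": time; "joint_pos": joint angles; "joint_vel": joint speeds; "joint_torque": joint torques, N m; "tcp_pos": TCP position; "tcp_rot": TCP orientation; "wrist_force": force on the tool from outside, world axes, zero at the start; "torque": the same for the moment, N m; "width": opening from 0.0 (shut) to 1.0 (fully open).
Only numpy, scipy, OpenCV 4.12 (cv2) and the standard library are available. Lean on these libraries where they do the work, as an engineer would, in place of code of your own. Each camera call takes 0.05 s, during which the arm holds its last target.

## Task

Gather the fork and the teaspoon at one end of the hinged wooden tray: push down the ledge at the end that has the rubber-topped buffer under it until the tray lies on the buffer and the cutlery has slid down to that end, and keep it pressed on the buffer for a moment with a push of about 1 kg, always under 2 kg. Then push the other ledge down to bring the tray back level and let go, with the cutlery still gathered at the buffer's end. Do not touch the cutlery and leave everything else standing where it is.

Things in the scene. Friction and masses are not known exactly. Their poses are not given: they have to be found in the camera images.
- stand: Fixed wooden stand of the tray: a 152 x 360 x 14 mm base board with an upright at each long side. Origin: centre of the underside, on the worktop. Its y axis runs along the tray (the long way), z up. The tray's hinge axis is parallel to the stand's x axis and passes 100 mm above the origin.
- tray (a joint): Tilt of the tray about its hinge, rad: 0 level, positive with the stand's +y end up (pad_a up, pad_b down); end stops at +-0.55. The hinge is stiff: it takes about 2 N on a ledge to move it and the tray stays wherever it is left. Tray: pale wood, 116 x 356 mm, walls 28 mm high over all, inside 340 mm long and 104 mm wide; level, its smooth floor is 104 mm and its rim 124 mm above the worktop. The cutlery starts to slide at a tilt of about 0.16 to 0.29 rad.
- pad_a (a point): Middle of the flat top of the ledge that stands out at the tray's +y end: 70 mm wide (stand's x), 42 mm long (y), 10 mm thick, top flush with the rim. In the tray it lies 198 mm from the hinge axis along +y and 24 mm above it; it moves with the tray. The place to push.
- pad_b (a point): The same ledge at the tray's -y end (198 mm along -y).
- buffer: Fixed buffer: 34 mm black rubber dome on a height screw, mid-way on a dark steel clamp bar (190 x 40 x 5 mm) across the base board that shows on both sides of the tray. It sits 140 mm from the hinge under one end; which end differs. Origin: middle of the bar's underside. The dome's height varies and is not measured: the tray meets it at a tilt of 0.32 to 0.46 rad. It gives 3 to 4 mm under 10 N.
- block: Fixed bare wooden block 50 x 50 x 18 mm on the base board under the tray's other end; nothing touches it.
- fork_center (a point): Middle of a steel fork, 204 x 28 x 18 mm, that lies lengthwise in the tray, at first about half-way along. The frame's x axis runs along the fork.
- teaspoon_center (a point): Middle of a steel teaspoon, 132 x 26 x 9 mm, lying lengthwise in the tray beside the fork, at first about half-way along. The frame's x axis runs along the spoon.
- mug: Bystander: spotted mug, 92 mm across, 93 mm high, at the left. Origin: centre of its underside.
- grinder: Bystander: white salt grinder, 55 mm across, 149 mm high, at the right. Origin: centre of its underside.
- jar_short: Bystander: spice jar, 41 mm across, 92 mm high, behind the tray. Origin: centre of its underside.
- jar_tall: Bystander: spice jar, 47 mm across, 125 mm high, behind the tray. Origin: centre of its underside.

How it is judged:
By the outcome, as a careful person would: the job done as asked, in the order asked, and still so for the second after the job is handed in, with the robot touching nothing.
It also fails if it takes over 48 s, if anything falls off the work surface, if the arm or the gripper's body presses on something with over 40 N, if the wrist force passes 120 N, or if a joint passes its speed limit or range.

## Working session

There is one attempt and no reset: what is moved stays moved. The work goes in short steps, Python scripts to look and compute and a shell command to move; the robot and the scene stay as the last step left them, time stands still between calls to the robot, and variables do not carry over. Pictures are saved under pics/ and viewed, and the job is handed in when it is done.

```bash
ls; mkdir -p pics; python3 - <<'E'
from cell import env
import cv2
for n in("scene","top"):
    r=env.read_camera(n); cv2.imwrite(f"pics/{n}0.png",r["pixels"][:,:,::-1]); print(n,r["mtx"].round(1).tolist(),r["extrinsics"].round(3).tolist(),[k for k in r])
    for l in["stand","tray","pad_a","buffer","block","fork_center","teaspoon_center","mug","grinder","jar_short","jar_tall"]:
        print(l,[(q["position"],round(q["p"],2)) for q in env.boxes_of(n,l)][:3])
o=env.get_obs();print(o["time"],o["tcp_pos"],o["tcp_rot"],o["wrist_force"],env.pinch_z)
E
```

```text
pics
scene [[489.7, 0.0, 278.8], [0.0, 489.7, 204.7], [0.0, 0.0, 1.0]] [[-0.52, 0.566, -0.639, -442.304], [-0.854, -0.324, 0.407, 621.114], [0.023, 0.758, 0.652, 1087.526], [0.0, 0.0, 0.0, 1.0]] ['pixels', 'mtx', 'extrinsics']
stand [([282.6, 234.3], 0.69)]
tray []
pad_a [([281.0, 218.8], 0.55)]
buffer [([329.3, 232.0], 0.55)]
block [([265.1, 219.1], 0.5)]
fork_center [([305.5, 219.2], 0.58)]
teaspoon_center [([261.0, 223.0], 0.61)]
mug [([126.4, 288.9], 0.74)]
grinder [([409.9, 194.5], 0.45)]
jar_short [([217.5, 208.4], 0.5)]
jar_tall [([296.3, 174.6], 0.58)]
top [[526.2, 0.0, 274.2], [0.0, 526.2, 209.9], [0.0, 0.0, 1.0]] [[-0.301, 0.797, -0.523, -272.628], [-0.953, -0.252, 0.165, 247.029], [0.0, 0.549, 0.836, 1402.564], [0.0, 0.0, 0.0, 1.0]] ['pixels', 'mtx', 'extrinsics']
stand [([263.4, 245.5], 0.6)]
tray [([266.0, 238.9], 0.6)]
pad_a [([418.9, 210.9], 0.72), ([263.9, 239.0], 0.58)]
buffer []
block [([225.0, 268.2], 0.42)]
fork_center [([300.5, 236.4], 0.72)]
teaspoon_center [([244.7, 233.1], 0.63)]
mug [([103.6, 284.2], 0.66)]
grinder [([420.4, 209.9], 0.69)]
jar_short []
jar_tall [([304.2, 173.2], 0.78)]
1.2 [ 251.31896865 -572.2467165   231.3292313 ] [[ 9.15610591e-01  4.02066220e-01  3.02883914e-06]
 [ 4.02066220e-01 -9.15610590e-01 -5.50558550e-05]
 [-1.93628623e-05  5.16275179e-05 -9.99999998e-01]] [-0.01895347  0.09100779  0.14060606] 18.700000000000003
```

```bash
python3 - <<'E'
import cv2
for n in("scene","top"):
    a=cv2.imread(f"pics/{n}0.png")[110:350,160:480]; cv2.imwrite(f"pics/{n}0c.png",cv2.resize(a,(800,600),interpolation=cv2.INTER_CUBIC))
E
```

```text
(no output)
```

View pics/top0.png

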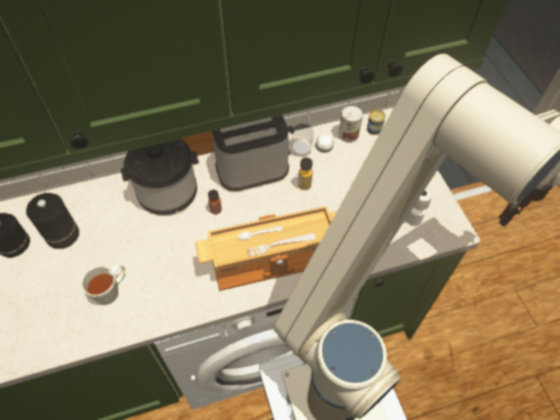

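View pics/scene0.png

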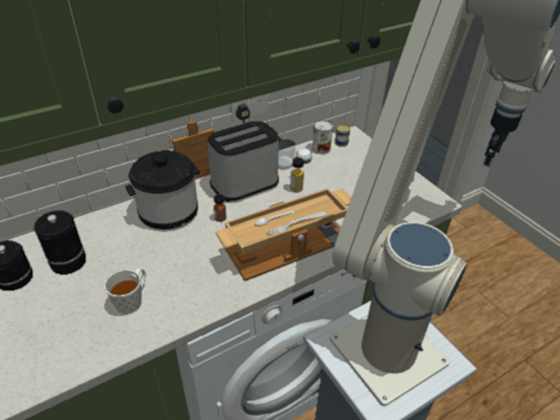

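```bash
true
```

```text
(no output)
```

View pics/top0c.png

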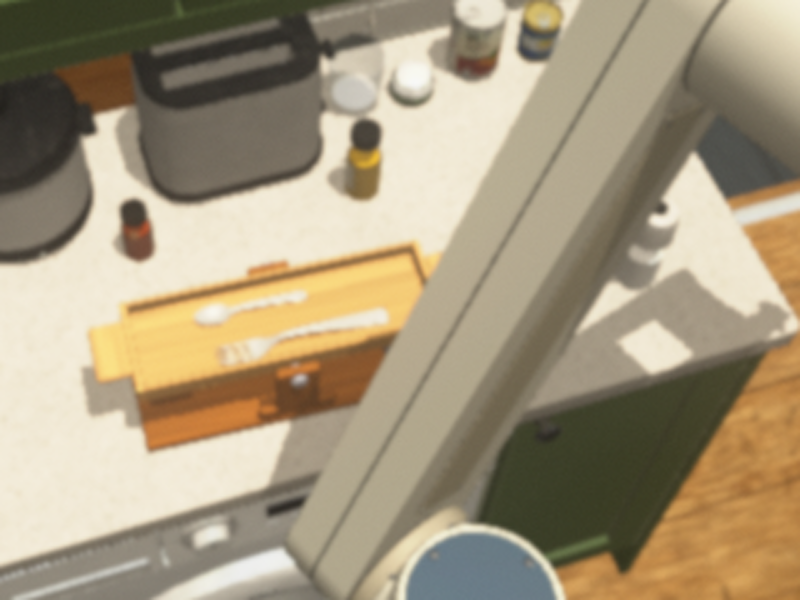

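View pics/scene0c.png

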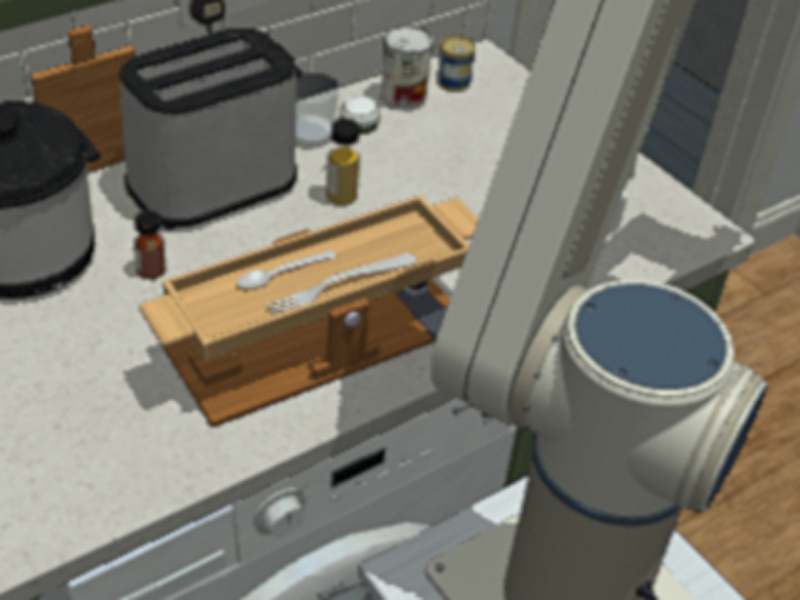

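```bash
cat > h.py <<'E'
from cell import env
import numpy as np, cv2
K={"scene":np.array([[489.7,0,278.8],[0,489.7,204.7],[0,0,1]]),"top":np.array([[526.2,0,274.2],[0,526.2,209.9],[0,0,1]])}
def setup():
    return {n:env.read_camera(n) for n in("scene","top")}
def proj(r,P):
    E=np.linalg.inv(r["extrinsics"]);p=(E@np.append(P,1))[:3];q=r["mtx"]@np.array([p[0],-p[1],-p[2]]);return q[:2]/q[2]
def back(r,uv,z):
    d=np.linalg.inv(r["mtx"])@np.array([uv[0],uv[1],1.]);d=np.array([d[0],-d[1],-d[2]])
    d=r["extrinsics"][:3,:3]@d;o=r["extrinsics"][:3,3];return (o+d*(z-o[2])/d[2])[:2]
E
python3 - <<'E'
from h import *
from scipy.optimize import least_squares
R=setup()
# local u=along (toward world -y end positive => buffer), v=far(+x)
obs=[("scene",(227.2,223.2),(178,58)),("scene",(241.2,249.2),(178,-58)),("scene",(327.2,191.2),(-178,58)),("scene",(348,210),(-178,-58)),
("top",(208.8,232),(178,58)),("top",(214.8,266),(178,-58)),("top",(326,207.2),(-178,58))]
for n,uv,l in obs: print(n,l,back(R[n],uv,124).round(1))
def P(p,l): # l=(y',x')
    c,s=np.cos(p[2]),np.sin(p[2]); return np.array([p[0]+c*l[1]-s*l[0],p[1]+s*l[1]+c*l[0],124.])
f=lambda p:np.concatenate([proj(R[n],P(p,l))-uv for n,uv,l in obs])
s=least_squares(f,[600,0,0],loss="soft_l1");print(s.x,np.degrees(s.x[2]),f(s.x).round(1))
for u in(198,-198,140,-140):print(u,P(s.x,(u,0)))
for n in R:
  im=R[n]["pixels"][:,:,::-1].copy()
  im=cv2.resize(im[110:350,160:480],(800,600),interpolation=cv2.INTER_CUBIC)
  for poly in([(178,58),(178,-58),(-178,-58),(-178,58)],[(177,35),(219,35),(219,-35),(177,-35)],[(-177,35),(-219,35),(-219,-35),(-177,-35)]):
    cv2.polylines(im,[np.array([(proj(R[n],P(s.x,l))-(160,110))*2.5 for l in poly]).round().astype(np.int32)],True,(255,0,0),1)
  cv2.imwrite(f"pics/{n}_fit.png",im)
E
```

```text
scene (178, 58) [506.4 190.8]
scene (178, -58) [394.6 204.8]
scene (-178, 58) [ 482.2 -145.9]
scene (-178, -58) [ 378.4 -148. ]
top (178, 58) [511.7 192.8]
top (178, -58) [402.1 202.6]
top (-178, 58) [ 490.7 -153. ]
[ 4.44386514e+02  2.36292444e+01 -5.57328911e-02] -3.1932594376004895 [-3.2 -0.3 -0.3 -0.4  1.1 -2.9  1.1  0.  -1.9  0.4 -0.2  2.   1.2 -0.8]
198 [455.41591438 221.32181465 124.        ]
-198 [ 433.35711334 -174.06332581  124.        ]
140 [452.18507988 163.41186984 124.        ]
-140 [ 436.58794783 -116.15338099  124.        ]
```

View pics/scene_fit.png

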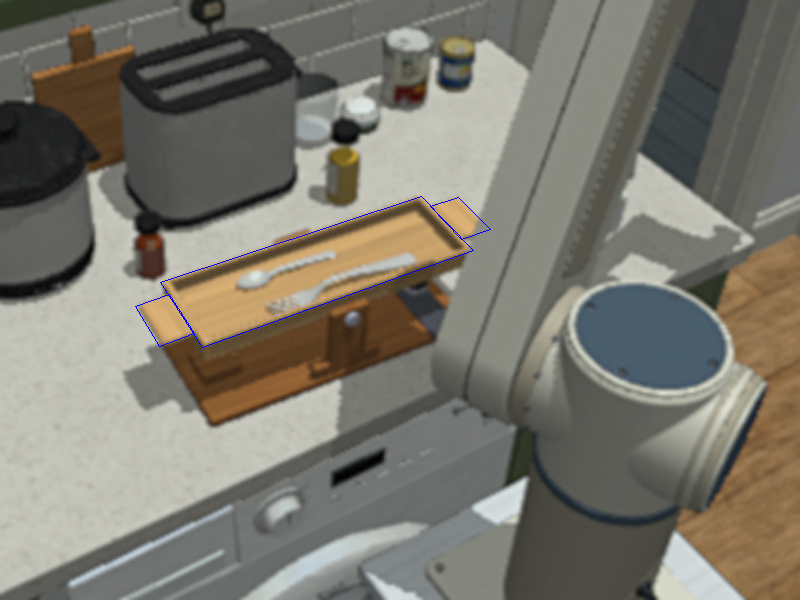

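View pics/top_fit.png

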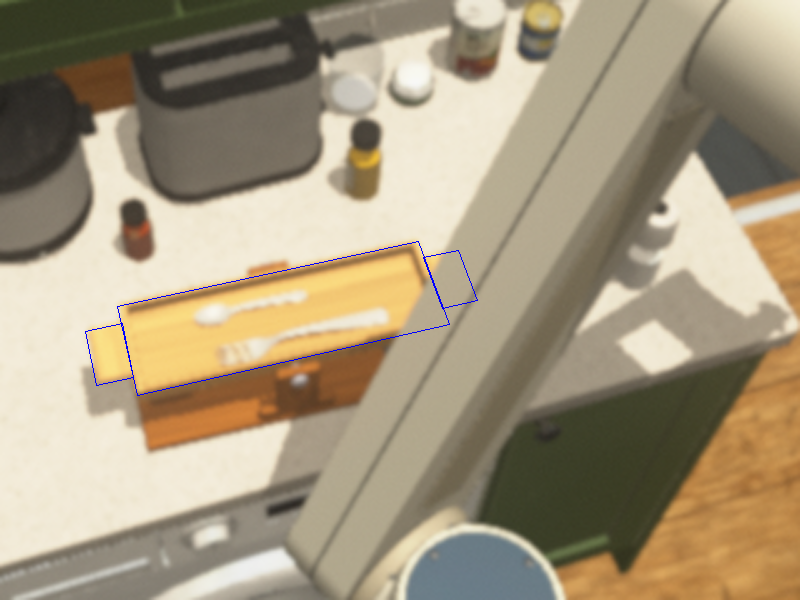

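```bash
python3 - <<'E'
from h import *
R=setup()
print(back(R["top"],(420.4,209.9),75),back(R["scene"],(409.9,194.5),75))
E
python3 -m jog '0 0 0.9 0 0 0 -1;0 0 0.9 0 0 0 -1;0 0 0.9 0 0 0 -1;0 0 0.9 0 0 0 -1;0 0 0.9 0 0 0 -1;0 0 0 0 0 0 -1;0 0 0 0 0 0 -1'
```

```text
[ 424.95858525 -436.51515543] [ 380.13445694 -411.50901472]
time: 1.98
tcp_pos: [251.3, -572.2, 231.3]
tcp_rot: [[0.999, -0.055, 0.0], [-0.055, -0.999, -0.0], [0.0, 0.0, -1.0]]
wrist_force: [-1.4, 0.0, -0.1]
width: 0.005
```

```bash
python3 -m jog '0 0 0 0.36 -0.9 0 -1;0 0 0 0.36 -0.9 0 -1;0 0 0 0.36 -0.9 0 -1;0 0 0 0.36 -0.9 0 -1;0 0 0 0.36 -0.9 0 -1;0 0 0 0.36 -0.9 0 -1;0 0 0 0.36 -0.9 0 -1;0 0 0 0.36 -0.9 0 -1;0 0 0 0.36 -0.9 0 -1;0 0 0 0.36 -0.9 0 -1;0 0 0 0.36 -0.9 0 -1;0 0 0 0.36 -0.9 0 -1'; python3 -m jog '0 0 0 0.36 -0.9 0 -1;0 0 0 0.36 -0.9 0 -1;0 0 0 0.36 -0.9 0 -1;0 0 0 0.36 -0.9 0 -1;0 0 0 0.36 -0.8 0 -1;0 0 0 0.33 -0.75 0 -1;0 0 0 0 0 0.6 -1;0 0 0 0 0 0.6 -1;0 0 0 0 0 0.4 -1;0 0 0 0 0 0 -1'
python3 - <<'E'
from h import *
R=setup()
for n in R:
  cv2.imwrite(f"pics/{n}1.png",cv2.resize(R[n]["pixels"][110:350,160:480,::-1],(800,600),interpolation=cv2.INTER_CUBIC))
E
```

```text
time: 2.98
tcp_pos: [375.1, -307.8, 231.5]
tcp_rot: [[0.999, -0.054, 0.0], [-0.054, -0.999, -0.0], [0.0, 0.0, -1.0]]
wrist_force: [-0.0, 0.3, -0.2]
width: 0.001
time: 3.82
tcp_pos: [434.0, -182.8, 189.6]
tcp_rot: [[0.998, -0.055, -0.003], [-0.055, -0.998, 0.001], [-0.003, -0.001, -1.0]]
wrist_force: [0.1, -0.5, -0.5]
width: 0.002
```

View pics/scene1.png

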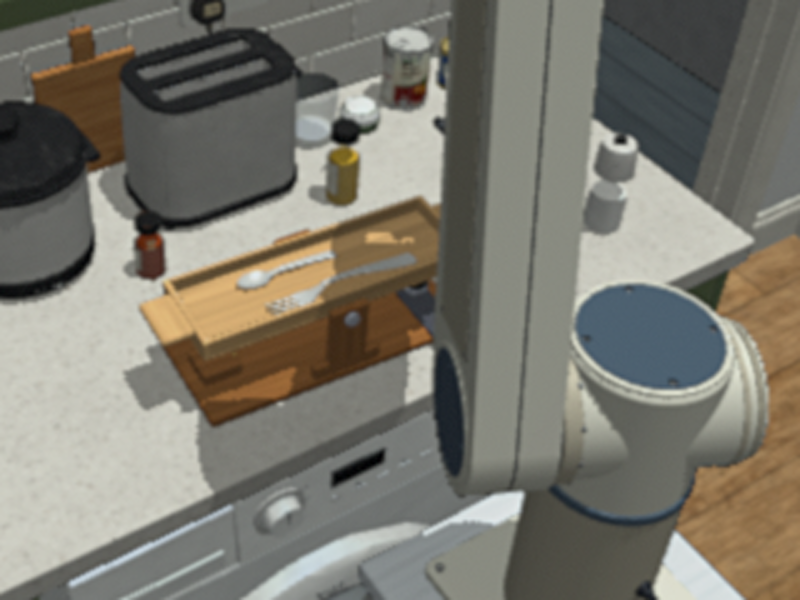

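View pics/top1.png

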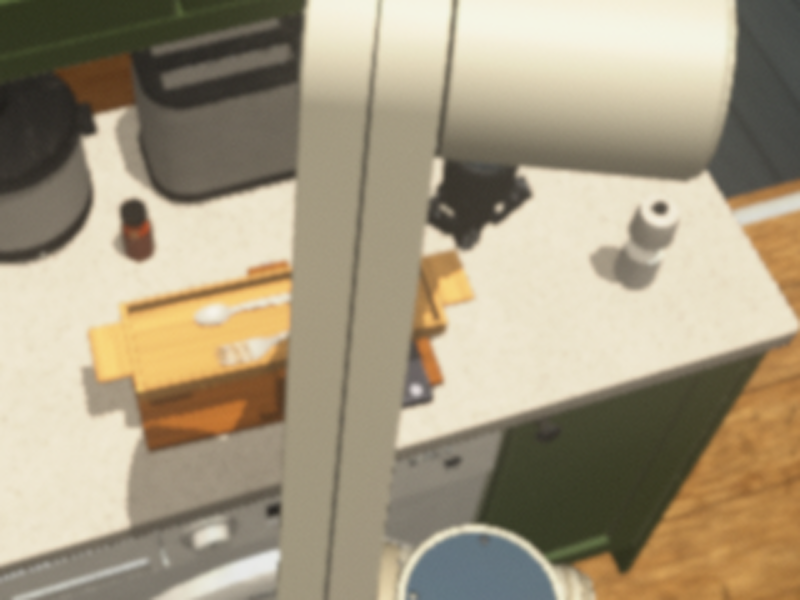

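```bash
python3 -m jog '0 0 0 0 0 0.6 -1;0 0 0 0 0 0.6 -1;0 0 0 0 0 0.6 -1;0 0 0 0 0 0.3 -1;0 0 0 0 0 0.1 -1;0 0 0 0 0 0.1 -1;0 0 0 0 0 0.1 -1;0 0 0 0 0 0.1 -1;0 0 0 0 0 0.1 -1;0 0 0 0 0 0 -1'
```

```text
time: 4.75
tcp_pos: [435.2, -183.4, 126.3]
tcp_rot: [[0.998, -0.057, 0.0], [-0.057, -0.998, -0.0], [0.0, 0.0, -1.0]]
wrist_force: [-0.1, 0.4, 0.3]
width: -0.0
```

```bash
python3 -m jog '0 0 0 0 0 0.1 -1;0 0 0 0 0 0.1 -1;0 0 0 0 0 0.1 -1;0 0 0 0 0 0.1 -1;0 0 0 0 0 0.1 -1;0 0 0 0 0 0.1 -1;0 0 0 0 0 0.1 -1;0 0 0 0 0 0.1 -1;0 0 0 0 0 0.1 -1;0 0 0 0 0 0.1 -1;0 0 0 0 0 0.1 -1;0 0 0 0 0 0.1 -1'
python3 -m jog '0 0 0 0 0 0.1 -1;0 0 0 0 0 0.1 -1;0 0 0 0 0 0.1 -1;0 0 0 0 0 0.1 -1;0 0 0 0 0 0.1 -1;0 0 0 0 0 0.1 -1;0 0 0 0 0 0.1 -1;0 0 0 0 0 0.1 -1'
```

```text
time: 5.75
tcp_pos: [435.3, -183.4, 96.1]
tcp_rot: [[0.998, -0.057, 0.0], [-0.057, -0.998, -0.0], [0.0, 0.0, -1.0]]
wrist_force: [1.2, -3.1, 1.7]
width: 0.003
time: 6.42
tcp_pos: [434.8, -183.1, 75.9]
tcp_rot: [[0.998, -0.057, -0.001], [-0.057, -0.998, 0.0], [-0.001, -0.0, -1.0]]
wrist_force: [-0.2, 0.9, 2.4]
width: -0.0
```

```bash
python3 -m jog '0 0 0 0 0 0.06 -1;0 0 0 0 0 0.06 -1;0 0 0 0 0 0.06 -1;0 0 0 0 0 0.06 -1;0 0 0 0 0 0.06 -1;0 0 0 0 0 0.06 -1'
```

```text
time: 6.92
tcp_pos: [435.1, -183.4, 67.2]
tcp_rot: [[0.998, -0.057, -0.0], [-0.057, -0.998, 0.0], [-0.0, -0.0, -1.0]]
wrist_force: [0.1, 0.8, 1.5]
width: 0.001
```

```bash
python3 - <<'E'
from h import *
R=setup()
for n in R:
  cv2.imwrite(f"pics/{n}2.png",cv2.resize(R[n]["pixels"][110:350,160:480,::-1],(800,600),interpolation=cv2.INTER_CUBIC))
E
```

```text
(no output)
```

View pics/top2.png

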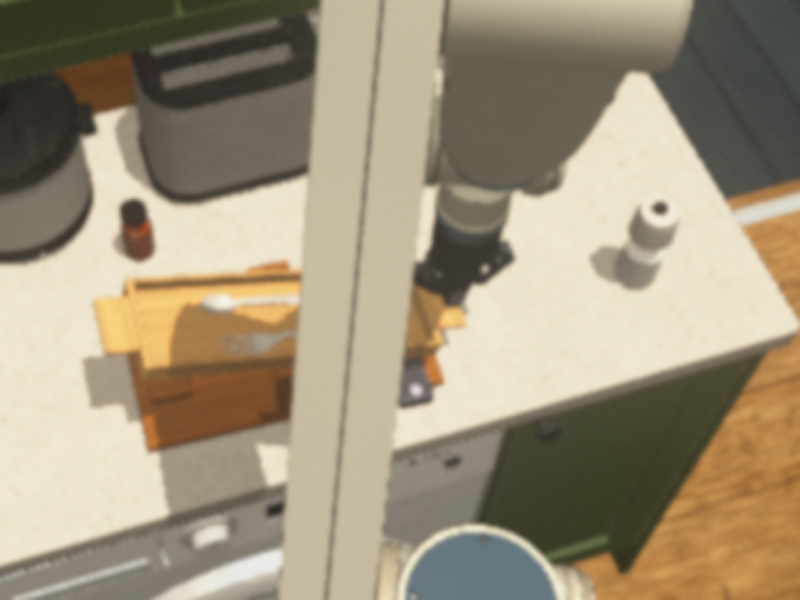

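```bash
for i in 1; do python3 -m jog '0 0 0 0 0 0.05 -1;0 0 0 0 0 0.05 -1;0 0 0 0 0 0.05 -1;0 0 0 0 0 0.05 -1;0 0 0 0 0 0.05 -1' | grep -E 'time|tcp_pos|wrist'; done
```

```text
time: 7.43
tcp_pos: [435.3, -183.4, 61.0]
wrist_force: [-0.4, 0.8, 2.7]
```

```bash
python3 -m jog '0 0 0 0 0 0.05 -1;0 0 0 0 0 0.05 -1;0 0 0 0 0 0.05 -1;0 0 0 0 0 0.05 -1' | grep -E 'time|tcp_pos|wrist'
```

```text
time: 7.77
tcp_pos: [435.3, -183.3, 56.4]
wrist_force: [-2.5, 5.4, 20.4]
```

```bash
python3 -m jog '0 0 0 0 0 -0.06 -1' | grep -E 'time|tcp_pos|wrist'
```

```text
time: 7.85
tcp_pos: [435.3, -183.3, 57.7]
wrist_force: [-0.1, 0.6, -0.1]
```

```bash
python3 -m jog '0 0 0 0 0 0 -1' | grep -E 'time|tcp_pos|wrist';python3 -m jog '0 0 0 0 0 0 -1' | grep -E 'time|tcp_pos|wrist'
```

```text
time: 7.93
tcp_pos: [435.3, -183.5, 57.7]
wrist_force: [-0.1, 0.1, 0.7]
time: 8.02
tcp_pos: [435.4, -183.5, 57.6]
wrist_force: [0.1, 0.3, 2.9]
```

```bash
for k in 1; do python3 -m jog '0 0 0 0 0 0.02 -1;0 0 0 0 0 0 -1' | grep -E 'time|tcp_pos|wrist'; done; python3 -m jog '0 0 0 0 0 0 -1' | grep -E 'time|tcp_pos|wrist'
```

```text
time: 8.18
tcp_pos: [435.4, -183.4, 57.2]
wrist_force: [-0.7, 0.8, 6.9]
time: 8.27
tcp_pos: [435.4, -183.4, 57.2]
wrist_force: [-0.4, 1.9, 6.7]
```

```bash
python3 -m jog '0 0 0 0 0 0.012 -1;0 0 0 0 0 0 -1;0 0 0 0 0 0 -1' | grep -E 'time|tcp_pos|wrist'
```

```text
time: 8.52
tcp_pos: [435.4, -183.4, 57.1]
wrist_force: [-0.7, 1.4, 8.2]
```

```bash
python3 - <<'E'
from h import *
R=setup()
print(env.get_obs()["wrist_force"])
for n in R:
  cv2.imwrite(f"pics/{n}3.png",cv2.resize(R[n]["pixels"][110:350,160:480,::-1],(800,600),interpolation=cv2.INTER_CUBIC))
E
```

```text
[-0.56916408  0.89574087  8.59364257]
```

View pics/top3.png

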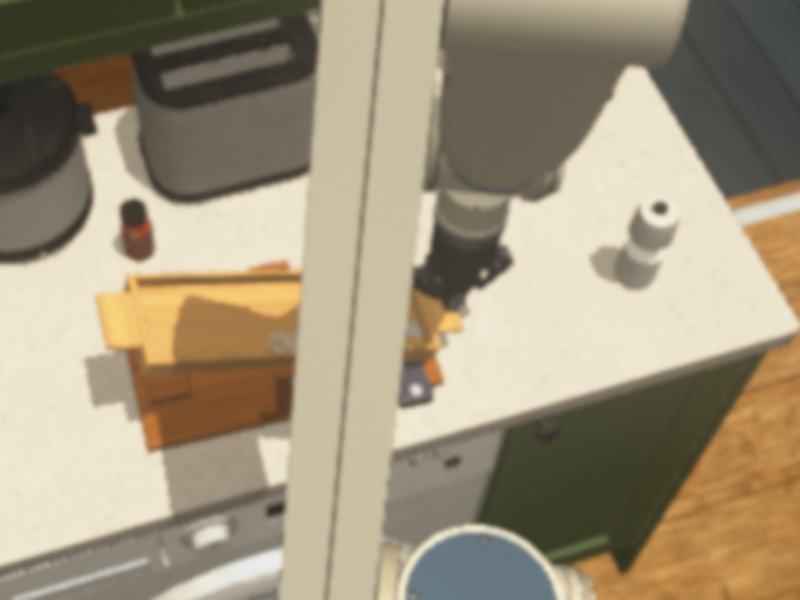

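View pics/scene3.png

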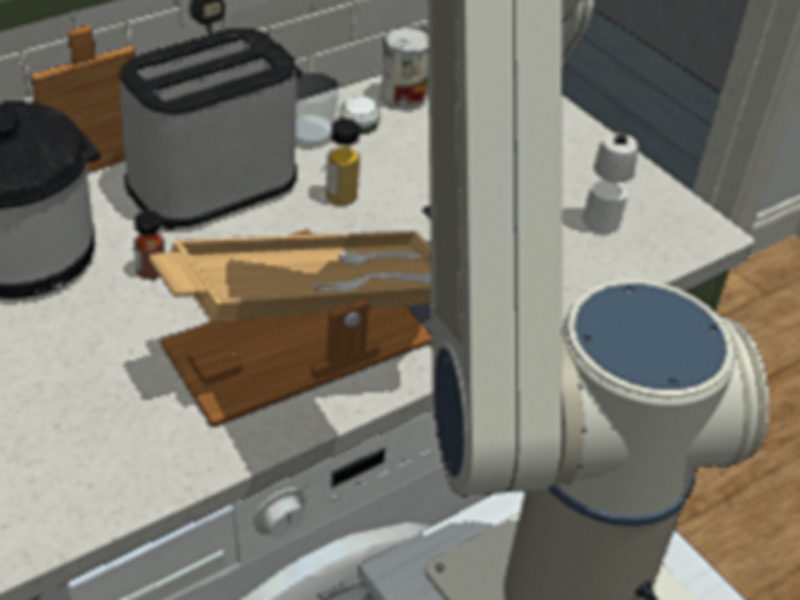

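```bash
python3 -m jog '0 0 0 0 0 0.006 -1;0 0 0 0 0 0 -1;0 0 0 0 0 0 -1;0 0 0 0 0 0 -1' | grep -E 'time|tcp_pos|wrist';  python3 -m jog '0 0 0 0 0 0 -1;0 0 0 0 0 0 -1;0 0 0 0 0 0 -1;0 0 0 0 0 0 -1;0 0 0 0 0 0 -1;0 0 0 0 0 0 -1;0 0 0 0 0 0 -1;0 0 0 0 0 0 -1;0 0 0 0 0 0 -1;0 0 0 0 0 0 -1;0 0 0 0 0 0 -1' | grep -E 'time|tcp_pos|wrist'
```

```text
time: 8.95
tcp_pos: [435.4, -183.4, 57.0]
wrist_force: [-1.0, 2.3, 9.1]
time: 9.87
tcp_pos: [435.4, -183.4, 57.0]
wrist_force: [-0.8, 1.7, 10.2]
```

```bash
python3 -m jog '0 0 0 0 0 -0.1 -1;0 0 0 0 0 -0.2 -1;0 0 0 0 0 -0.5 -1;0 0 0 0 0 -0.9 -1;0 0 0 0 0 -0.9 -1;0 0 0 0 0 -0.9 -1;0 0 0 0 0 -0.9 -1;0 0 0 0 0 -0.9 -1;0 0 0 0 0 -0.9 -1;0 0 0 0 0 -0.9 -1;0 0 0 0 0 -0.6 -1;0 0 0 0 0 -0.4 -1' | grep -E 'time|tcp_pos|wrist'; python3 -m jog '0 0 0 0 -0.5 0 -1;0 0 0 0 -0.9 0 -1;0 0 0 0 -0.9 0 -1;0 0 0 0 -0.9 0 -1;0 0 0 0 -0.9 0 -1;0 0 0 0 -0.9 0 -1;0 0 0 0 -0.9 0 -1;0 0 0 0 -0.9 0 -1;0 0 0 0 -0.9 0 -1;0 0 0 0 -0.9 0 -1;0 0 0 0 -0.9 0 -1;0 0 0 0 -0.9 0 -1' | grep -E 'time|tcp_pos|wrist'
python3 - <<'E'
from h import *
R=setup()
for n in R:
  cv2.imwrite(f"pics/{n}4.png",cv2.resize(R[n]["pixels"][110:350,160:480,::-1],(800,600),interpolation=cv2.INTER_CUBIC))
E
```

```text
time: 10.87
tcp_pos: [435.6, -183.6, 261.0]
wrist_force: [0.3, -0.3, -0.4]
time: 11.87
tcp_pos: [448.8, 77.8, 257.8]
wrist_force: [0.4, 0.7, 0.1]
```

View pics/top4.png

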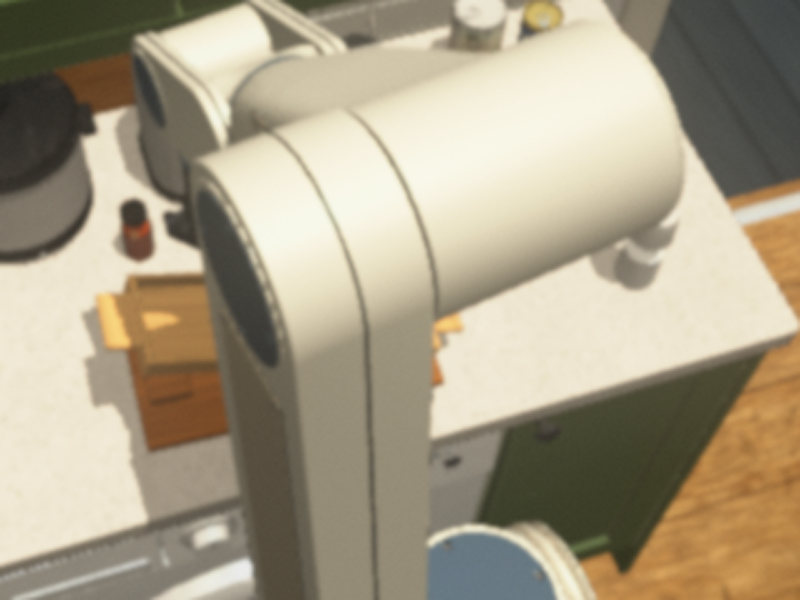

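View pics/scene4.png

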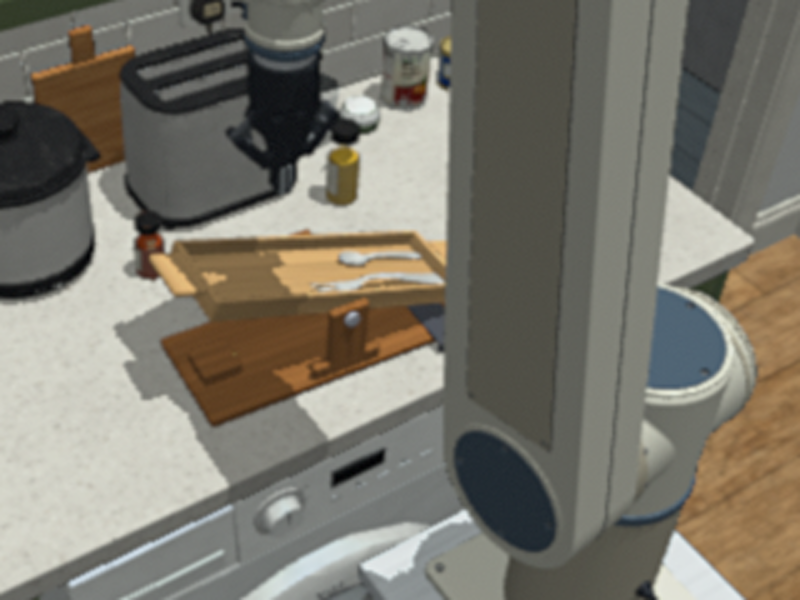

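```bash
python3 -m jog '0 0 0 0 -0.9 0 -1;0 0 0 0 -0.9 0 -1;0 0 0 0 -0.9 0 -1;0 0 0 0 -0.9 0 -1;0 0 0 0 -0.6 0 -1;0 0 0 0 -0.2 0 -1;0 0 0 0 0 0 -1;0 0 0 0 0 0 -1' | grep -E 'time|tcp_pos|wrist'
python3 - <<'E'
from h import *
R=setup()
# raised pad polygon for th=.35
c0=np.array([444.4,22.]);yaw=-.0557;th=.35
ud=np.array([-np.sin(yaw),np.cos(yaw)]);vd=np.array([np.cos(yaw),np.sin(yaw)])
def P(a,h,v): 
  u=a*np.cos(th)-h*np.sin(th);z=100+a*np.sin(th)+h*np.cos(th);q=c0+u*ud+v*vd;return np.array([q[0],q[1],z])
print(P(198,24,0),P(177,24,0),P(219,24,0))
for n in R:
  im=cv2.resize(R[n]["pixels"][110:350,160:480,::-1],(800,600),interpolation=cv2.INTER_CUBIC)
  cv2.polylines(im,[np.array([(proj(R[n],P(a,24,v))-(160,110))*2.5 for a,v in[(177,35),(219,35),(219,-35),(177,-35)]]).round().astype(np.int32)],True,(255,0,0),1)
  cv2.imwrite(f"pics/{n}5.png",im)
E
```

```text
time: 12.63
tcp_pos: [455.8, 185.4, 258.4]
wrist_force: [0.0, -0.4, 0.6]
[454.29646098 199.49056205 190.43871098] [453.19824479 179.79432831 183.23785703] [455.39467717 219.18679579 197.63956494]
```

View pics/top5.png

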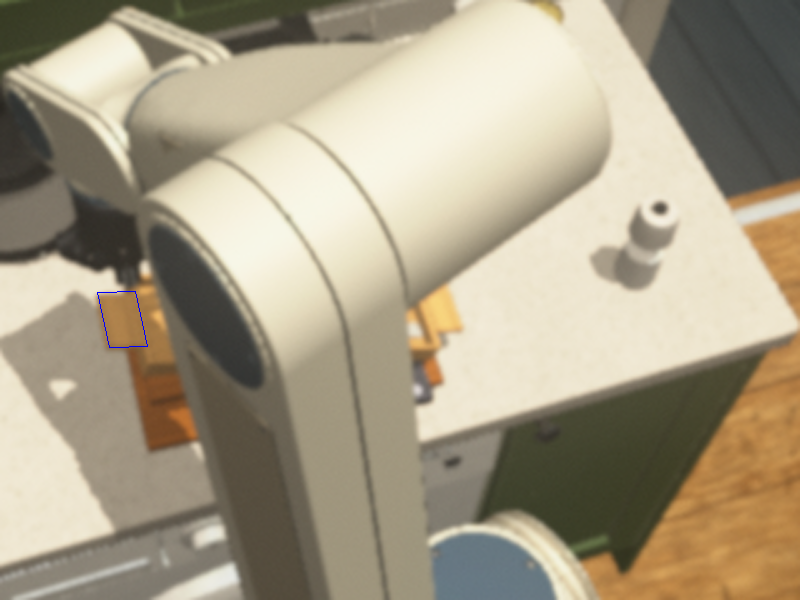

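View pics/scene5.png

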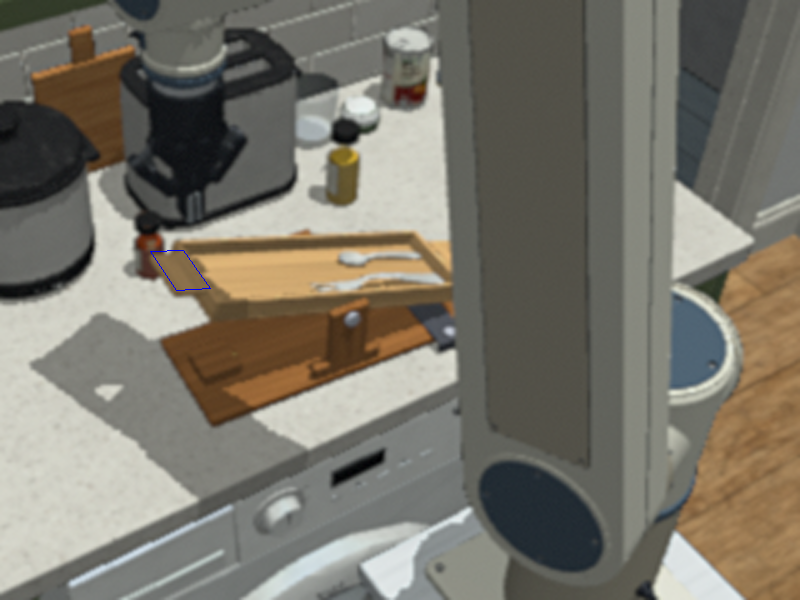

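```bash
python3 -m jog '0 0 0 0 -0.1 0.5 -1;0 0 0 0 -0.1 0.6 -1;0 0 0 0 0 0.5 -1;0 0 0 0 0 0.3 -1;0 0 0 0 0 0.2 -1;0 0 0 0 0 0.1 -1;0 0 0 0 0 0.1 -1;0 0 0 0 0 0.1 -1;0 0 0 0 0 0.1 -1;0 0 0 0 0 0.1 -1' | grep -E 'time|tcp_pos|wrist'
python3 -m jog '0 0 0 0 -0.04 0.1 -1;0 0 0 0 -0.04 0.1 -1;0 0 0 0 -0.04 0.1 -1;0 0 0 0 -0.04 0.1 -1' | grep -E 'time|tcp_pos|wrist'
```

```text
time: 13.57
tcp_pos: [457.0, 191.1, 194.3]
wrist_force: [0.7, 0.4, 0.5]
time: 13.9
tcp_pos: [457.0, 195.2, 184.0]
wrist_force: [-0.9, 0.3, 3.3]
```

```bash
python3 -m jog '0 0 0 0 -0.04 0.1 -1;0 0 0 0 -0.04 0.1 -1;0 0 0 0 -0.04 0.1 -1;0 0 0 0 -0.04 0.1 -1;0 0 0 0 -0.04 0.1 -1;0 0 0 0 -0.04 0.1 -1;0 0 0 0 -0.04 0.1 -1;0 0 0 0 -0.04 0.1 -1;0 0 0 0 -0.04 0.1 -1;0 0 0 0 -0.04 0.1 -1' | grep -E 'time|tcp_pos|wrist'
python3 -m jog '0 0 0 0 -0.03 0.1 -1;0 0 0 0 -0.03 0.1 -1;0 0 0 0 -0.03 0.1 -1;0 0 0 0 -0.03 0.1 -1;0 0 0 0 -0.03 0.1 -1;0 0 0 0 -0.03 0.1 -1;0 0 0 0 -0.03 0.1 -1;0 0 0 0 0 0.1 -1;0 0 0 0 0 0.1 -1;0 0 0 0 0 0.1 -1' | grep -E 'time|tcp_pos|wrist'
```

```text
time: 14.73
tcp_pos: [457.6, 204.9, 158.8]
wrist_force: [-0.0, 0.4, 2.2]
time: 15.57
tcp_pos: [457.9, 210.7, 134.0]
wrist_force: [-1.1, 2.1, 3.0]
```

```bash
python3 -m jog '0 0 0 0 0 0.06 -1;0 0 0 0 0 0.06 -1;0 0 0 0 0 0.06 -1;0 0 0 0 0 0.06 -1;0 0 0 0 0 0.06 -1;0 0 0 0 0 0.04 -1;0 0 0 0 0 0.03 -1;0 0 0 0 0 0 -1;0 0 0 0 0 0 -1' | grep -E 'time|tcp_pos|tcp_rot|wrist'
python3 - <<'E'
from h import *
R=setup()
for n in R:
  cv2.imwrite(f"pics/{n}6.png",cv2.resize(R[n]["pixels"][110:350,160:480,::-1],(800,600),interpolation=cv2.INTER_CUBIC))
E
```

```text
time: 16.32
tcp_pos: [457.6, 209.9, 124.7]
tcp_rot: [[0.998, -0.057, -0.0], [-0.057, -0.998, -0.001], [-0.0, 0.001, -1.0]]
wrist_force: [0.2, 0.3, 0.3]
```

View pics/scene6.png

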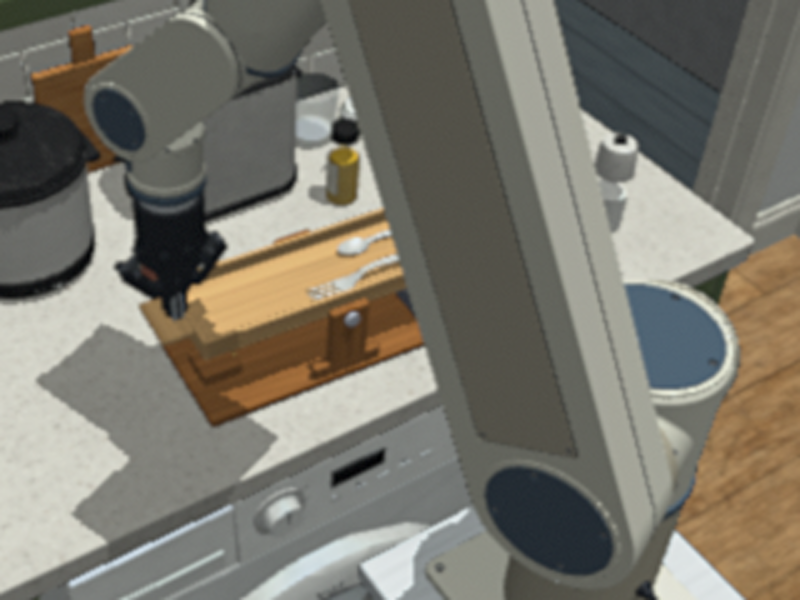

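```bash
python3 -m jog '0 0 0 0 0 -0.1 -1;0 0 0 0 0 -0.3 -1;0 0 0 0 0 -0.9 -1;0 0 0 0 0 -0.9 -1;0 0 0 0 0 -0.9 -1;0 0 0 0 0 -0.9 -1;0 0 0 0 0 -0.9 -1;0 0 0 0 0 -0.5 -1;0 0 0 0 0 0 -1' | grep -E 'time|tcp_pos|tcp_rot|wrist'
python3 -m jog '0 0 0 0 0.9 0 -1;0 0 0 0 0.9 0 -1;0 0 0 0 0.9 0 -1;0 0 0 0 0.9 0 -1;0 0 0 0 0.9 0 -1;0 0 0 0 0.9 0 -1;0 0 0 0 0.9 0 -1;0 0 0 0 0.9 0 -1;0 0 0 0 0.9 0 -1;0 0 0 0 0.9 0 -1;0 0 0 0 0.9 0 -1;0 0 0 0 0.9 0 -1' | grep -E 'time|tcp_pos|wrist'
python3 -m jog '0 0 0 0 0.9 0 -1;0 0 0 0 0.9 0 -1;0 0 0 0 0.9 0 -1;0 0 0 0 0.9 0 -1;0 0 0 0 0.9 0 -1;0 0 0 0 0.9 0 -1;0 0 0 0 0.6 0 -1;0 0 0 0 0 0 -1;0 0 0 0 0 0 -1;0 0 0 0 0 0 -1' | grep -E 'time|tcp_pos|wrist'
python3 - <<'E'
from h import *
R=setup()
c0=np.array([444.4,22.]);yaw=-.0557
ud=np.array([-np.sin(yaw),np.cos(yaw)]);vd=np.array([np.cos(yaw),np.sin(yaw)])
def P(a,v): 
  q=c0+a*ud+v*vd;return np.array([q[0],q[1],124])
for n in R:
  im=cv2.resize(R[n]["pixels"][110:350,160:480,::-1],(800,600),interpolation=cv2.INTER_CUBIC)
  for poly in([(178,58),(178,-58),(-178,-58),(-178,58)],[(177,35),(219,35),(219,-35),(177,-35)],[(-177,35),(-219,35),(-219,-35),(-177,-35)]):
    cv2.polylines(im,[np.array([(proj(R[n],P(*l))-(160,110))*2.5 for l in poly]).round().astype(np.int32)],True,(255,0,0),1)
  cv2.imwrite(f"pics/{n}7.png",im)
E
```

```text
time: 17.17
tcp_pos: [459.3, 210.8, 263.4]
tcp_rot: [[0.998, -0.057, 0.005], [-0.057, -0.998, 0.002], [0.005, -0.002, -1.0]]
wrist_force: [0.7, -0.1, 0.2]
time: 18.17
tcp_pos: [441.4, -60.4, 259.1]
wrist_force: [0.5, 0.7, 0.8]
time: 19.0
tcp_pos: [433.2, -208.4, 259.2]
wrist_force: [-0.1, 0.1, 0.2]
```

View pics/scene7.png

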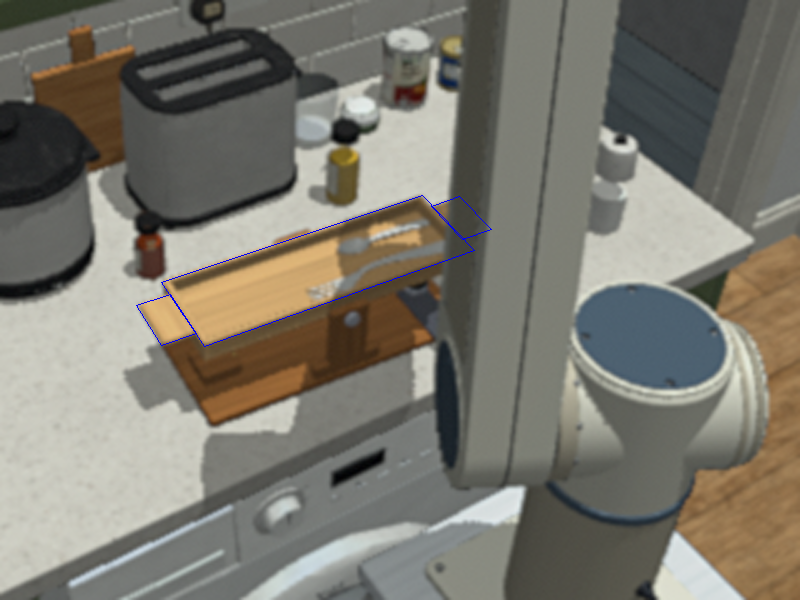

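View pics/top7.png

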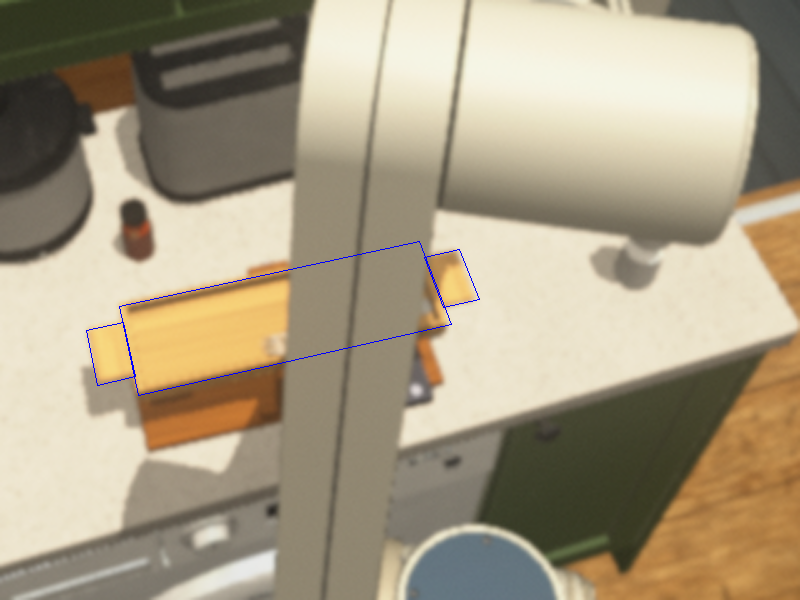

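```bash
python3 - <<'E'
from cell import env
print(env.job_done(), env.get_obs()["time"])
E
```

```text
the job is handed in; nothing more can be done
the job is handed in; nothing more can be done
```

I tipped the tray onto its buffer, gathered the fork and teaspoon at that end, brought it back level and handed the job in. However, one force reading went just over your 2 kg limit. The whole run took about 19 s.

- **Force limit:** when the tray met the buffer, a single wrist-force sample read 20.4 N vertical, about 2.08 kg. I backed off at once, and the next sample, 0.08 s later, read about 0 N. The buffer was much stiffer than I expected (about 8 N/mm at the ledge), and my approach step there was too coarse. I can't rule out that this breaks the "always under 2 kg" condition.
- **Hold on the buffer:** I then pressed again in small steps and held for a little over 1 s at 8 to 10 N, about 1 kg. The pictures showed both pieces slid down to the buffer's end, which is the right-hand one.
- **Bringing it back:** I pushed the left ledge down until the fingertip was at 124.7 mm, against 124 mm when level. The forces I read during this push were 3.3 N or less. I then lifted clear.
- **Final check:** the level-tray outline fits both camera pictures to within a few millimetres. The cutlery is still at the buffer's end, though the arm hides part of it in the top view. The short jar, tall jar and grinder look unmoved. The mug was outside my last cropped views, and the arm did not go near it.

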